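Show the large slide holder to the inspection camera

ROBOT

A 6-joint arm with a two-finger parallel gripper is mounted at the origin on the work surface. World frame = base frame: x ahead of the robot, y to its left, z up, the work surface at z = 0. Lengths are in mm, angles in rad, forces in N, time in s.
With the tool pointing down it reaches from about 350 to 775 mm from the base axis. Payload 7.3 kg.
Tool frame: the origin (TCP) lies between the finger pads; the fingertips stand 22 mm ahead of it and the grasp point (between the pads) lies 3 mm ahead of it (nose_length is the distance from the TCP to the fingertips, in mm); z points along the fingers, y is the direction in which the jaws open and shut (so a half turn about z gives the same grasp; the last joint's range is limited). The gripper opens to 92 mm and grips with 3 to 60 N. Pads are 19 mm wide; open, the fingers measure 130 mm over their backs; the gripper's body (75 mm by 190 mm) begins 47 mm behind the grasp point.
Start: joints at [-1.459, 0.342, 1.524, -0, 1.275, -0.146], TCP at [133.872, -507.662, 248.741] pointing down, gripper open.
Joint ranges: [-2.53, 2.53], [-0.77, 2.02], [0.04, 2.7], [-1, 4.14], [0.28, 2.66], [-3.11, 3.11]. Speed limits (rad/s): [2.57, 2.57, 3.14, 3.14, 3.14, 3.14].

INTERFACE

Orientations are given as [roll, pitch, yaw] about the fixed x, y, z axes, in that order (R = Rz(yaw) Ry(pitch) Rx(roll)).
In Python, from plant import get_obs, capture, close_job, nose_length gives the robot as it stands.
- The arm moves only by the tool step_arm, never from a script. Its argument "increments" is text: rows parted by semicolons, each of 7 numbers parted by spaces: the turn, a rotation vector about the tool's x, y, z in rad, then the shift along the tool's x, y, z in mm, then the opening, from -1 (shut) to 1 (fully open). A call has 1 to 20 rows; each row is the pose to reach, as a shift and turn from the pose commanded when the call began, along the tool's axes at that moment; what a row does not reach only later rows make up. A row lasts 1/8 s, in which the tool goes at most 62.5 mm and 10.7 degrees, less where a joint would pass 70% of its speed; a pose out of reach is approached as far as the arm can. A call with a gripper value outside its range is refused whole. The fingers move at their own pace and stop on an object; the grip force is fixed at half the most. Time passes only in rows, so rows that repeat a pose let the fingers close. It gives the time, the measured TCP pose, the force and the opening at its end, in the units of the state.
- get_obs(): the state, without advancing time (a new reading comes with each control period).
- capture(name): name is "scene" or "top" or "wrist"; returns a dict with "frame" (384x512x3 uint8, red, green, blue), "K" (3x3 intrinsics, pixels), "distortion" ([k1, k2, p1, p2, k3] as OpenCV has them; the pictures are not rectified), "extrinsics" (4x4, takes a point from world to camera coordinates); the wrist camera has in their place "tool_from_camera" (4x4, takes a point from camera to tool coordinates, whose origin is the TCP and whose axes are the flange's). Camera axes: x right, y down, z forward; pixel columns grow to the right and rows downward; lengths in mm; the calibration is good to about 2 mm. A picture is of the moment at which its call begins: read the wrist's pose just before it. There is no depth.
- close_job(): hands the job in, once; it reports no verdict.
The state is a dict: "time": time; "joint_positions": joint angles; "dq": joint speeds; "tau": joint torques, N m; "tool_pos": TCP position; "tcp_rot": TCP orientation; "contact_force": force on the tool from outside, world axes, zero at the start; "moment": the same for the moment, N m; "grip_width": finger opening in mm.
Only numpy, scipy, OpenCV 4.12 (cv2) and the standard library are available. Lean on these libraries where they do the work, as an engineer would, in place of code of your own. Each camera call takes 0.05 s, during which the arm holds its last target.

TASK

Gently swing the clear lid of the slide-holder box up and over until it rests on its stop, take out the wide holder (the other two are narrow and stay in their slots), and hold it up for the inspection camera: upright, its flat face square to the lens, its centre on the lens axis and 100 mm in front of the lens. Finish while still holding it there in the air, with the lid left open; do not touch the camera or its stand, and leave the other things where they are.

Things in the scene. Friction and masses are not known exactly. Their poses are not given: they have to be found in the camera images.
- box: Grey open box, fixed, 140 (x) x 130 (y) x 90 mm high, walls and floor 5 mm. Origin: centre of its underside; x points from front to hinge side, z up. Inside, a black rack, top 30 mm above the bench, with three slots at y = -32, 0, +32 mm, centred at x = -6 mm, each 11 mm wide (y), 56 mm long, 25 mm deep; a holder in each. Slot centres: 59 mm to the front inner wall, 71 mm to the hinge-side one.
- lid (a joint): The box's clear lid, 145 x 130 x 5 mm, 0.15 kg, hinged along the top of the box's +x wall. 0 = shut, grows as it opens; 1.8 rad = on its stop, leaning back past vertical. Starts shut or ajar (0 to 0.3). Stiff hinge: stays wherever it is left; takes about 0.3 N m plus its weight (3 to 4 N at the tongue). Counts as fully open above 1.68 rad; must not turn faster than 1.5 rad/s.
- lid_handle (a point): Grip point on the lid's grey handle tongue, which sticks out 44 mm past the lid's front edge: 30 mm wide (box y), 12 mm thick. Point: mid-width, mid-thickness, 17 mm from the free end, 172 mm from the hinge axis, 7 mm above its plane. Axes: the box's when shut. With the lid up the tongue points up; pinched across its width it can pivot between the pads while the gripper stays pointing down.
- lid_hinge (a point): Middle of the lid's hinge axis, 73 mm along +x from the box's centre and 90 mm above the bench; its orientation is the lid's.
- wide_center (a point): Centre of the wide slide holder: aluminium frame with glass pane, 52 mm wide (its x), 8 mm thick (its y), 80 mm tall (its z), 50 to 100 g. Stands upright in one of the three slots, width along the box's x, top edge 40 mm above this point, 85 mm above the bench. The large faces look along its y. Best gripped by its two narrow side edges, across the 52 mm, near the top.
- narrow1_center (a point): Centre of a narrow slide holder: like the wide one but 30 mm wide (x); 8 mm thick, 80 mm tall. It stands in another slot and stays there (it may move up to 30 mm).
- narrow2_center (a point): Centre of the second narrow slide holder, same as the first; stays in its slot.
- stand: Inspection camera stand, fixed. x points opposite to the camera's view, z up. Origin on the bench below the lens axis, 70 mm in front of the lens. Grey base plate 15 mm high spans x 50 to 190, y -65 to 65 mm; post 22 mm thick, 290 mm high at x = 155 mm. White camera head (50 mm wide and high, lens barrel 36 mm across) clamped on the post, lens axis level over y = 0, 150 to 210 mm high (varies).
- lens (a point): Centre of the camera's front lens. The camera looks along this frame's -x.
- focus (a point): The point in the air on the lens axis, 100 mm in front of the lens, where the holder's centre belongs. Axes as the stand's.
- dish: Small glass dish, 60 mm across, 16 mm high, loose; origin under its centre. Leave alone.
- jar: Small amber jar with black cap, 40 mm across, 60 mm high, loose; origin under its centre. Leave alone.
- pen: Black marker pen, 130 mm long, 12 mm thick, lying along its x; origin under its middle. Leave alone.
- tub: White plastic tub with blue lid, 126 x 106 x 57 mm, loose; origin under its centre. Leave alone.
- cases: Stack of flat plastic slide cases, 85 x 75 x 44 mm, loose; origin under its centre. Leave alone.
- bottle: White bottle, 52 mm across, 120 mm high, loose; origin under its centre. Leave alone.
- beaker: Glass beaker, 64 mm across, 80 mm high, loose; origin under its centre. Leave alone.
- wide: The same wide slide holder; origin under its centre, 40 mm below point wide_center, same axes.

How it is judged (in metres and radians):
On the way, in this order (a step that is already met when the one before it is completed fails the run):
1. the lid is fully open on its stop, the wide holder still in the box (value of joint lid above 1.68 rad and z of wide_center in the frame of box below 0.07 m), for 0.2 s.
2. the wide holder is lifted clear of the box by the gripper (z of wide_center in the frame of box above 0.14 m and contact force between wide and the fingers above 1 N), for 0.2 s.
At the end, for the whole second after the job is handed in: Wide holder held still in the air by the fingers alone, centre within 18 mm of the point 100 mm in front of the lens, face square to the lens and upright within 0.17 rad; lid open beyond 1.68 rad; narrow holders down in their slots; all other things within 30 mm of their starts (distance between wide_center and focus below 0.018 m and angle between the y axis of wide_center and the x axis of focus, either way round below 0.17 rad and angle between wide_center's own z axis and vertical below 0.17 rad and height (world z) of wide_center above 0.12 m and contact force between wide and the fingers above 1 N and contact force between wide and box below 0.2 N and contact force between wide and stand below 0.2 N and linear speed of wide below 0.02 m/s and angular speed of wide below 0.2 rad/s and value of joint lid above 1.68 rad and z of each of narrow1_center, narrow2_center in the frame of box below 0.055 m and distance of each of narrow1_center, narrow2_center, dish, jar, pen, tub, cases, bottle, beaker from where it was at the start of the episode below 0.03 m); the arm keeps its last pose, push and grip.
It fails at once if the lid is flung (turns faster than 1.5 rad/s) (velocity of joint lid above 1.5 rad/s or velocity of joint lid below -1.5 rad/s).
It fails at once if the camera or its stand is touched with more than 0.5 N (contact force between stand and anything else above 0.5 N).
It fails at once if a narrow holder is displaced by more than 30 mm (distance of any of narrow1_center, narrow2_center from where it was at the start of the episode above 0.03 m).
It fails at once if a bystander is displaced by more than 30 mm (distance of any of dish, jar, pen, tub, cases, bottle, beaker from where it was at the start of the episode above 0.03 m).
It also fails if it takes over 67 s, if anything falls off the work surface, if the arm or the gripper's body presses on something with over 40 N, if the wrist force passes 120 N, or if a joint passes its speed limit or range.

## Working session

There is one attempt and no reset: what is moved stays moved. The work goes in short steps, Python scripts to look and compute and a tool call to move; the robot and the scene stay as the last step left them, time stands still between calls to the robot, and variables do not carry over. Pictures are saved under pics/ and viewed, and the job is handed in when it is done.

Besides the shell and the picture viewer there is one more tool, called as name(argument=value, ...) on one line, values as JSON. step_arm: Moves the arm, as the interface text tells. Its arguments: {"type":"object","properties":{"increments":{"type":"string"}},"required":["increments"]}

```bash
ls; mkdir -p pics; python3 - <<'E'
from plant import *
import cv2
o=get_obs();print(o)
print(nose_length if not callable(nose_length) else nose_length())
for n in ["scene","top","wrist"]:
    c=capture(n);cv2.imwrite(f"pics/{n}0.png",c["frame"][:,:,::-1]);print(n,c["K"],c["distortion"],c.get("extrinsics",c.get("tool_from_camera")))
E
```

```text
pics
{'time': 0.0, 'joint_positions': array([-1.45901890e+00,  3.42709406e-01,  1.52503905e+00,  5.81483088e-06,
        1.27541652e+00, -1.45996222e-01]), 'dq': array([ 3.01404100e-05,  1.66790532e-03,  7.93298250e-04, -7.94808013e-05,
       -2.53830556e-04,  8.76551582e-04]), 'tau': array([-3.66559207e-04, -4.31246674e+01, -2.44221514e+01,  7.17030955e-02,
        5.60436992e-02, -9.59831391e-05]), 'tool_pos': array([ 133.81858785, -507.25654017,  248.04417301]), 'tcp_rot': array([-3.14003787e+00, -2.34239014e-04,  2.57771767e-01]), 'contact_force': array([ 0.26367264,  0.78624129, -0.00210954]), 'moment': array([ 0.01560648,  0.01344433, -0.0194659 ]), 'grip_width': 91.60188471284809}
22.0
scene [[395.42522355   0.         260.33551251]
 [  0.         395.42522355 186.98747187]
 [  0.           0.           1.        ]] [-0.03020008  0.          0.          0.          0.        ] [[-5.68294782e-01  8.22765937e-01 -9.86167421e-03  3.09912033e+02]
 [ 5.40110314e-01  3.63965754e-01 -7.58821309e-01 -1.68031331e+02]
 [-6.20743014e-01 -4.36560582e-01 -6.51224208e-01  1.52282269e+03]
 
[... 292 characters left out ...]
1  2.94722010e-03 -1.66099138e+01]
 [-9.91709594e-01 -1.09238716e-02 -1.28034180e-01  4.95179258e+02]
 [ 1.28058579e-01 -1.56126816e-03 -9.91765377e-01  1.85806454e+03]
 [ 0.00000000e+00  0.00000000e+00  0.00000000e+00  1.00000000e+00]]
wrist [[323.09172544   0.         249.65055652]
 [  0.         323.09172544 192.53406361]
 [  0.           0.           1.        ]] [-0.06027216  0.          0.          0.          0.        ] [[-2.06668458e-04 -9.64383955e-01 -2.64506227e-01  7.18673871e+01]
 [ 9.99999964e-01 -2.43819815e-04  1.07624939e-04 -4.17204396e-01]
 [-1.68283624e-04 -2.64506196e-01  9.64383971e-01 -1.35438233e+02]
 [ 0.00000000e+00  0.00000000e+00  0.00000000e+00  1.00000000e+00]]
```

View pics/scene0.png

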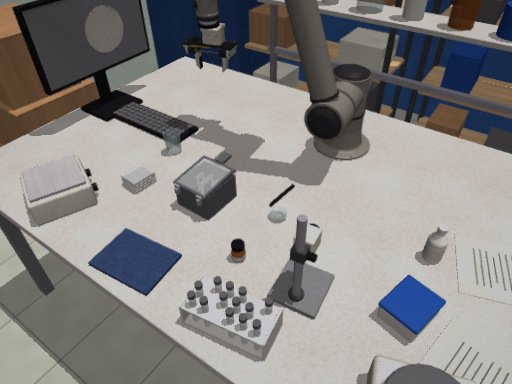

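View pics/top0.png

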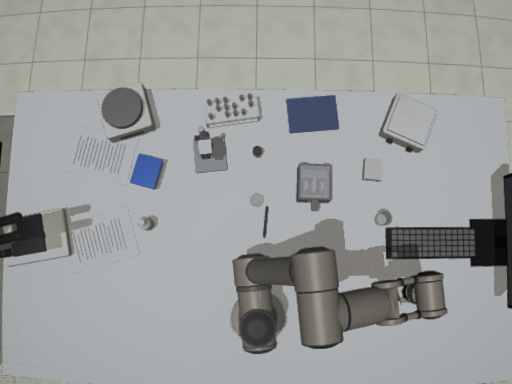

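View pics/wrist0.png

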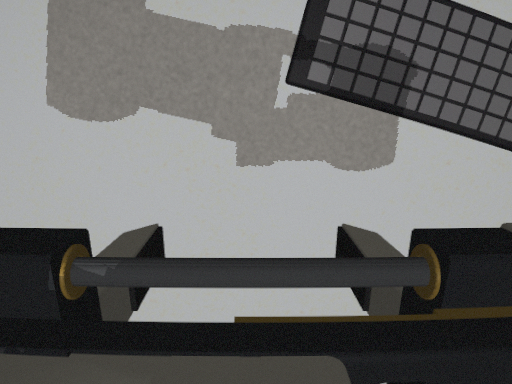

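```bash
python3 - <<'E'
import cv2,numpy as np
t=cv2.imread("pics/top0.png");s=cv2.imread("pics/scene0.png")
a=cv2.resize(t[150:220,280:350],None,fx=8,fy=8,interpolation=cv2.INTER_CUBIC)
cv2.imwrite("pics/t_box.png",a)
cv2.imwrite("pics/t_stand.png",cv2.resize(t[115:185,175:265],None,fx=8,fy=8,interpolation=cv2.INTER_CUBIC))
cv2.imwrite("pics/s_mid.png",cv2.resize(s[140:320,160:350],None,fx=4,fy=3.3,interpolation=cv2.INTER_CUBIC)[:594])
E
```

```text
(no output)
```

View pics/t_box.png

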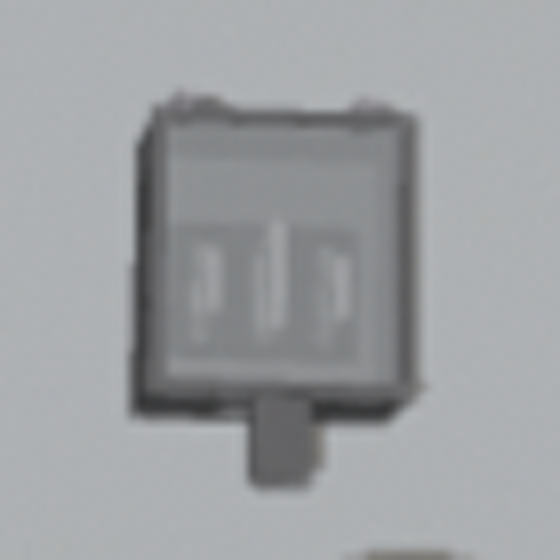

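View pics/t_stand.png

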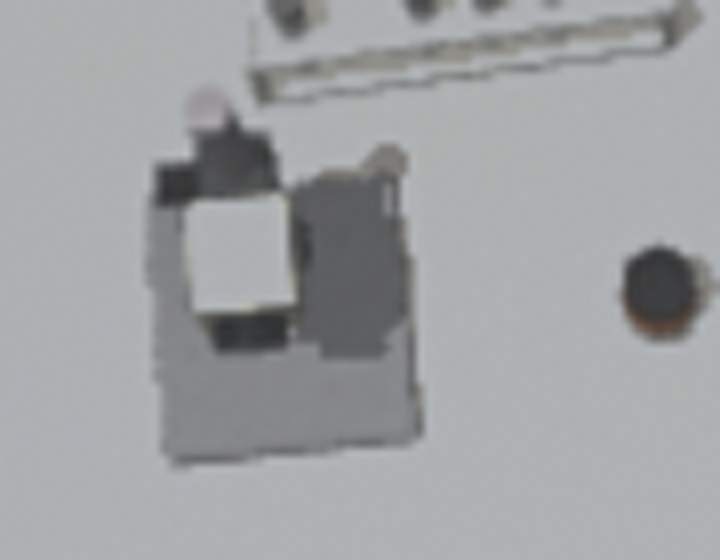

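View pics/s_mid.png

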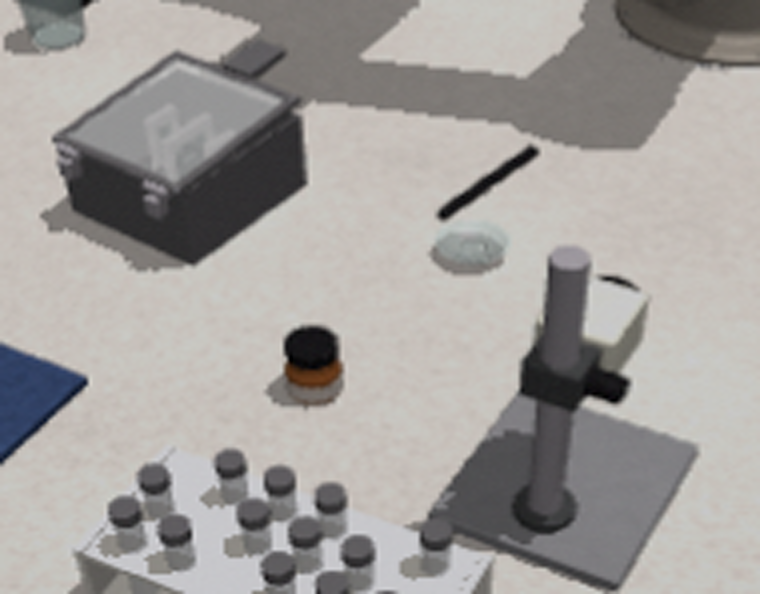

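```bash
cat > h.py <<'E'
import numpy as np,cv2
from scipy.spatial.transform import Rotation as Ro
from plant import *
def ray(c,uv,T=None):
    """T world_from_camera; returns origin, dirs"""
    uv=np.array(uv,float).reshape(-1,1,2)
    n=cv2.undistortPoints(uv,c["K"],np.array(c["distortion"]))[:,0]
    d=np.c_[n,np.ones(len(n))]
    if T is None: T=np.linalg.inv(c["extrinsics"])
    d=d@T[:3,:3].T
    return T[:3,3],d/np.linalg.norm(d,axis=1,keepdims=True)
def plane(c,uv,z,T=None):
    o,d=ray(c,uv,T); return o+d*((z-o[2])/d[:,2])[:,None]
def tri(rs):
    A=np.zeros((3,3));b=np.zeros(3)
    for o,d in rs:
        P=np.eye(3)-np.outer(d,d);A+=P;b+=P@o
    x=np.linalg.solve(A,b); return x,[np.linalg.norm((np.eye(3)-np.outer(d,d))@(x-o)) for o,d in rs]
def toolT(o):
    T=np.eye(4);T[:3,:3]=Ro.from_euler('xyz',o["tcp_rot"]).as_matrix();T[:3,3]=o["tool_pos"];return T
def wcap(name=None):
    o=get_obs();c=capture("wrist");T=toolT(o)@c["tool_from_camera"]
    if name: cv2.imwrite("pics/"+name+".png",c["frame"][:,:,::-1])
    return c,T,o
def proj(c,p,T=None):
    E=c["extrinsics"] if T is None else np.linalg.inv(T)
    r,_=cv2.Rodrigues(E[:3,:3]); return cv2.projectPoints(np.array(p,float).reshape(-1,1,3),r,E[:3,3],c["K"],np.array(c["distortion"]))[0][:,0]
E
python3 - <<'E'
from h import *
np.set_printoptions(precision=1,suppress=True)
t=capture("top");s=capture("scene")
print("cam",np.linalg.inv(t["extrinsics"])[:3,3],np.linalg.inv(s["extrinsics"])[:3,3])
f=lambda p:[(280-.44+x/8,150-.44+y/8) for x,y in p]
print("lid FL FR BR BL",plane(t,f([(147,395),(412,398),(412,115),(160,108)]),93))
print("tongue end mid",plane(t,f([(280,487)]),97), plane(t,f([(280,487)]),130))
print("box bottom FL",plane(t,f([(132,415)]),0))
g=lambda p:[(175-.44+x/8,115-.44+y/8) for x,y in p]
print("base FL FR BL",plane(t,g([(170,462),(418,440),(150,195)]),15))
print("head FL FR BR BL",plane(t,g([(195,313),(293,307),(287,193),(187,200)]),205))
print("post top",plane(t,g([(205,107)]),290))
k=lambda p:[(160-.38+x/4,140-.35+y/3.3) for x,y in p]
P=k([(568,255)])
x,r=tri([tuple(a[0] if a.ndim==2 else a for a in ray(t,g([(207,107)]))),tuple(a[0] if a.ndim==2 else a for a in ray(s,P))]);print("post tri",x,r)
# base corners scene
print("base scene R, F bottom,  ",plane(s,k([(697,450),(618,585),(435,512),(525,400)]),15))
E
```

```text
cam [ 253.3   -8.3 1906.2] [1212.2  471.   867.2]
lid FL FR BR BL [[ 466.7 -150.1   93. ]
 [ 466.6 -280.1   93. ]
 [ 607.4 -281.5   93. ]
 [ 609.2 -156.5   93. ]]
tongue end mid [[ 422.  -214.7   97. ]] [[ 418.9 -210.9  130. ]]
box bottom FL [[ 467.3 -149.7    0. ]]
base FL FR BL [[581.3 262.9  15. ]
 [594.  135.5  15. ]
 [722.  278.   15. ]]
head FL FR BR BL [[618.7 226.2 205. ]
 [621.9 180.6 205. ]
 [676.3 184.9 205. ]
 [672.6 231.8 205. ]]
post top [[694.3 213.2 290. ]]
post tri [694.2 210.7 292.8] [np.float64(1.335253080768379), np.float64(1.33525308076822)]
base scene R, F bottom,   [[586.9 263.2  15. ]
 [721.2 278.3  15. ]
 [731.1 153.1  15. ]
 [607.1 143.7  15. ]]
```

step_arm(increments="0 0 0.05 48 -25 -10 1;0 0 0.1 96 -50 -20 1;0 0 0.15 144 -75 -30 1;0 0 0.2 192 -100 -40 1;0 0 0.25 240 -125 -50 1;0 0 0.258 288 -150 -52 1;0 0 0.258 336 -175 -52 1;0 0 0.258 385 -200 -52 1;0 0 0.258 385 -200 -52 1;0 0 0.258 385 -200 -52 1;0 0 0.258 385 -200 -52 1")

```text
time: 1.62
tool_pos: [454.4, -217.0, 300.7]
tcp_rot: [3.141, 0.0, -0.002]
contact_force: [-0.1, 0.0, -0.6]
grip_width: 91.8
```

```bash
python3 - <<'E'
from h import *
c,T,o=wcap("w1");print(o["time"],o["tool_pos"],o["tcp_rot"],o["contact_force"])
cv2.imwrite("pics/w1b.png",cv2.resize(c["frame"][:,:,::-1],(800,600),interpolation=cv2.INTER_CUBIC))
E
```

```text
1.625 [ 454.37595527 -217.03300055  300.70016017] [ 3.14133847e+00  3.25504185e-04 -1.86567095e-03] [-0.08022618  0.01721973 -0.59506956]
```

View pics/w1b.png

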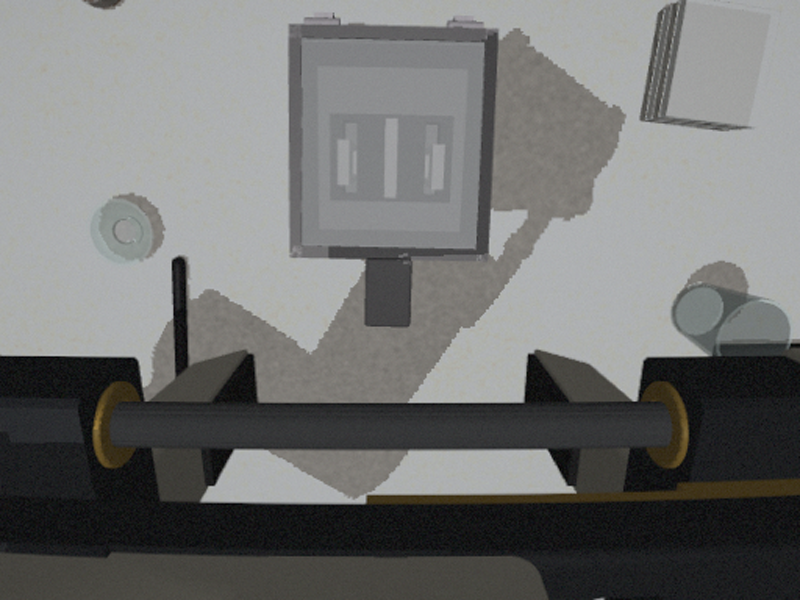

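```bash
python3 - <<'E'
from h import *
np.set_printoptions(precision=1,suppress=True)
c,T,o=wcap()
s=lambda p:[((x+.5)/1.5625-.5,(y+.5)/1.5625-.5) for x,y in p]
P=plane(c,s([(289,25),(497,30),(488,257),(291,256)]),95,T);print(P)
print([np.linalg.norm(P[i]-P[(i+1)%4]) for i in range(4)])
print("tongue FL FR, base",plane(c,s([(365,326),(411,326),(411,260),(367,260)]),102,T))
print("wide top ends",plane(c,s([(391,118),(391,198)]),85,T))
print("narrowL, R top",plane(c,s([(344,138),(344,185),(438,143),(438,189)]),85,T))
print("pen,dish",plane(c,s([(180,300),(128,230)]),10,T))
E
```

```text
[[ 610.5 -154.    95. ]
 [ 607.3 -283.3   95. ]
 [ 463.8 -283.6   95. ]
 [ 464.8 -148.5   95. ]]
[np.float64(129.3255435399414), np.float64(143.55017797519722), np.float64(135.17030232275138), np.float64(145.77511656353295)]
tongue FL FR, base [[ 416.5 -198.9  102. ]
 [ 416.4 -230.9  102. ]
 [ 463.1 -230.5  102. ]
 [ 463.1 -200.9  102. ]]
wide top ends [[ 555.3 -217.3   85. ]
 [ 503.  -217.2   85. ]]
narrowL, R top [[ 542.7 -185.9   85. ]
 [ 511.9 -185.2   85. ]
 [ 539.3 -248.6   85. ]
 [ 509.  -249.2   85. ]]
pen,dish [[410.7 -30.6  10. ]
 [473.    8.3  10. ]]
```

```bash
python3 - <<'E'
from h import *
np.set_printoptions(precision=1,suppress=True)
c,T,o=wcap()
s=capture("scene");t=capture("top")
cv2.imwrite("pics/s1.png",cv2.resize(s["frame"][135:225,165:245,::-1],None,fx=7,fy=6.6,interpolation=cv2.INTER_CUBIC))
S=lambda p:[((x+.5)/1.5625-.5,(y+.5)/1.5625-.5) for x,y in p]
k=lambda p:[(160-.38+x/4,140-.35+y/3.3) for x,y in p]
f=lambda p:[(280-.44+x/8,150-.44+y/8) for x,y in p]
r1=lambda r:(r[0],r[1][0])
for z in (95,105,115,125): print(z,plane(c,S([(388,326)]),z,T),plane(s,k([(273,45)]),z),plane(t,f([(280,487)]),z))
E
```

```text
95 [[ 414.3 -214.8   95. ]] [[ 394.6 -234.6   95. ]] [[ 422.2 -214.9   95. ]]
105 [[ 417.6 -214.8  105. ]] [[ 405.1 -225.5  105. ]] [[ 421.2 -213.7  105. ]]
115 [[ 420.9 -214.9  115. ]] [[ 415.7 -216.4  115. ]] [[ 420.3 -212.6  115. ]]
125 [[ 424.1 -214.9  125. ]] [[ 426.3 -207.2  125. ]] [[ 419.4 -211.5  125. ]]
```

View pics/s1.png

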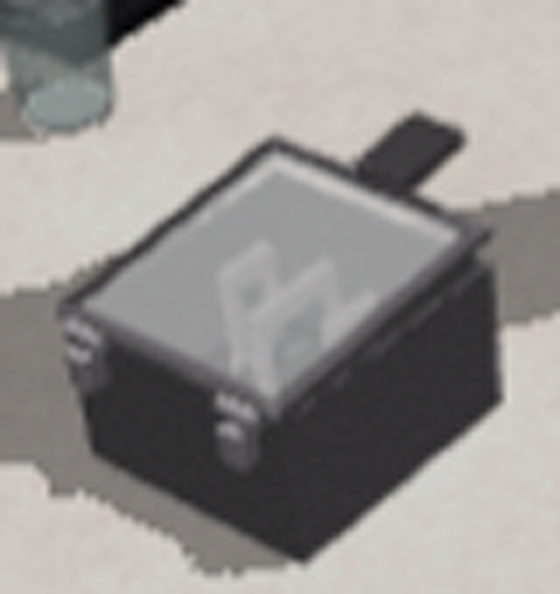

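step_arm(increments="0 0 0.013 -17 -2 45 1;0 0 0.013 -17 -2 90 1;0 0 0.013 -17 -2 130 1;0 0 0.013 -17 -2 160 1;0 0 0.013 -17 -2 180 1;0 0 0.013 -17 -2 188 1;0 0 0.013 -17 -2 188 1;0 0 0.013 -17 -2 188 1")

```text
time: 2.88
tool_pos: [438.6, -214.5, 113.6]
tcp_rot: [3.141, -0.001, -0.013]
contact_force: [-0.4, -0.2, 0.1]
grip_width: 92.0
```

```bash
python3 - <<'E'
from h import *
c,T,o=wcap("w2");print(o["time"],o["tool_pos"],o["tcp_rot"],o["contact_force"])
s=capture("scene");cv2.imwrite("pics/s2.png",cv2.resize(s["frame"][105:225,165:295,::-1],None,fx=5,fy=5,interpolation=cv2.INTER_CUBIC))
E
```

```text
2.875 [ 438.64499745 -214.51956417  113.61646713] [ 3.14052545e+00 -1.49855746e-03 -1.33447822e-02] [-0.3606866  -0.15677936  0.0604583 ]
```

View pics/w2.png

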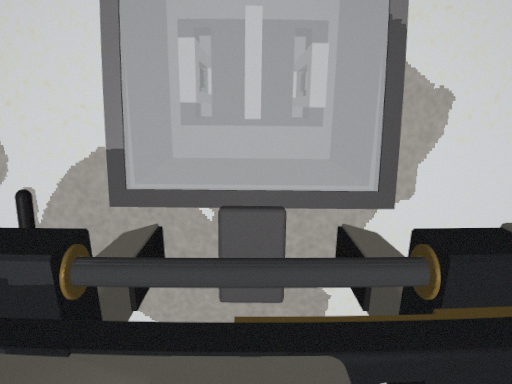

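View pics/s2.png

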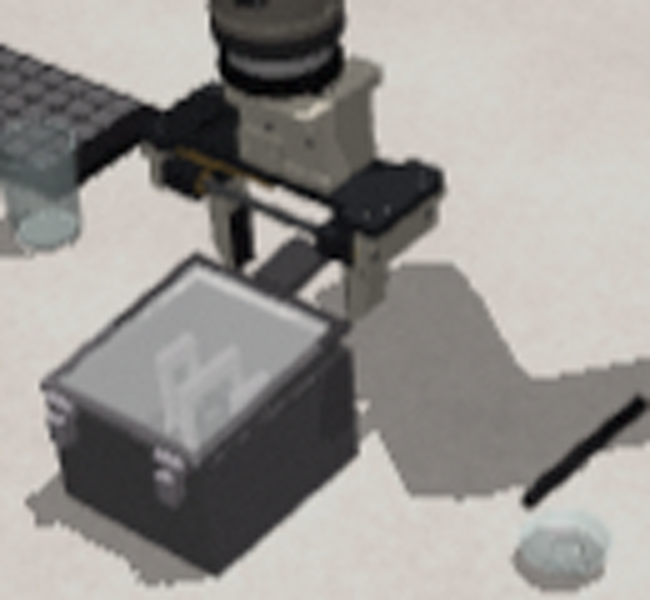

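step_arm(increments="0 0 0 0 0 0 -1;0 0 0 0 0 0 -1;0 0 0 0 0 0 -1;0 0 0 0 0 0 -1;0 0 0 0 0 0 -1;0 0 0 0 0 0 -1;0 0 0 0 0 0 -1")

```text
time: 3.85
tool_pos: [438.2, -215.2, 112.8]
tcp_rot: [3.139, -0.0, -0.013]
contact_force: [-0.3, -4.2, -0.9]
grip_width: 29.8
```

```bash
python3 - <<'E'
import numpy as np
f=[.03]
for i in range(19): f.append(f[-1]+.075)
for d in f+list(np.arange(f[-1]+.05,1.75,.05)):
    p=.116+d;print(f"{d:.2f} 0 0 0 {169.8-170.9*np.cos(p):.0f} 0 {-(170.9*np.sin(p)-19.8):.0f} -1;")
E
```

```text
0.03 0 0 0 1 0 -5 -1;
0.10 0 0 0 3 0 -18 -1;
0.18 0 0 0 6 0 -30 -1;
0.26 0 0 0 11 0 -42 -1;
0.33 0 0 0 16 0 -54 -1;
0.41 0 0 0 22 0 -65 -1;
0.48 0 0 0 28 0 -76 -1;
0.56 0 0 0 36 0 -86 -1;
0.63 0 0 0 44 0 -96 -1;
0.70 0 0 0 53 0 -105 -1;
0.78 0 0 0 63 0 -114 -1;
0.85 0 0 0 73 0 -121 -1;
0.93 0 0 0 84 0 -128 -1;
1.00 0 0 0 95 0 -134 -1;
1.08 0 0 0 107 0 -139 -1;
1.15 0 0 0 119 0 -143 -1;
1.23 0 0 0 132 0 -147 -1;
1.30 0 0 0 144 0 -149 -1;
1.38 0 0 0 157 0 -151 -1;
1.45 0 0 0 170 0 -151 -1;
1.50 0 0 0 178 0 -151 -1;
1.55 0 0 0 187 0 -150 -1;
1.60 0 0 0 195 0 -149 -1;
1.65 0 0 0 204 0 -148 -1;
1.70 0 0 0 212 0 -146 -1;
```

Do the first half, then check forces.

step_arm(increments="0 0 0 1 0 -5 -1;0 0 0 3 0 -18 -1;0 0 0 6 0 -30 -1;0 0 0 11 0 -42 -1;0 0 0 16 0 -54 -1;0 0 0 22 0 -65 -1;0 0 0 28 0 -76 -1")

```text
time: 4.72
tool_pos: [467.2, -215.8, 188.6]
tcp_rot: [3.139, -0.002, -0.014]
contact_force: [8.2, -7.2, -10.5]
grip_width: 29.6
```

```bash
python3 - <<'E'
from h import *
c,T,o=wcap("w3");print(o["time"],o["tool_pos"],o["tcp_rot"],o["contact_force"],o["moment"])
s=capture("scene");cv2.imwrite("pics/s3.png",cv2.resize(s["frame"][65:225,165:295,::-1],None,fx=4,fy=3.7,interpolation=cv2.INTER_CUBIC))
E
```

```text
4.725 [ 467.17474166 -215.8165356   188.55898036] [ 3.13926189e+00 -1.92980071e-03 -1.38107737e-02] [  8.22426442  -7.19971801 -10.54600645] [-1.04351201 -0.99706649 -0.15073752]
```

View pics/s3.png

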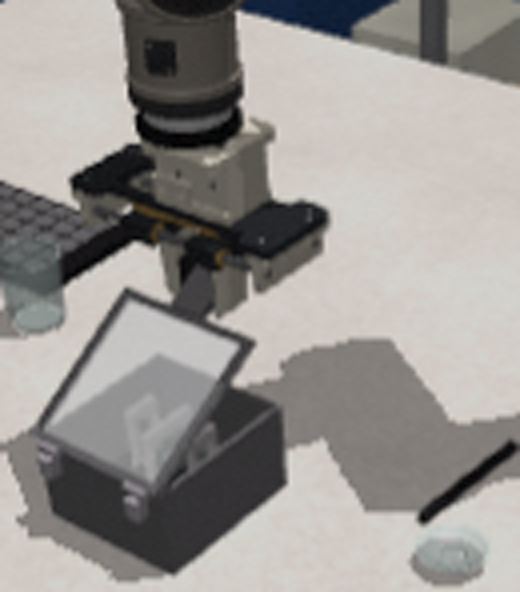

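step_arm(increments="0 0 0 9 0 -9 -1;0 0 0 18 0 -18 -1;0 0 0 27 0 -27 -1;0 0 0 37 0 -36 -1;0 0 0 46 0 -43 -1;0 0 0 57 0 -50 -1;0 0 0 68 0 -56 -1;0 0 0 80 0 -61 -1;0 0 0 92 0 -65 -1")

```text
time: 5.95
tool_pos: [556.8, -217.8, 253.1]
tcp_rot: [3.139, 0.005, -0.015]
contact_force: [-4.5, -8.1, -1.7]
grip_width: 29.7
```

step_arm(increments="0 0 0 11 0 -4 -1;0 0 0 22 0 -6 -1;0 0 0 33 0 -8 -1;0 0 0 44 0 -8 -1;0 0 0 54 0 -8 -1;0 0 0 63 0 -7 -1;0 0 0 72 0 -6 -1;0 0 0 80 0 -5 -1;0 0 0 80 0 -5 -1")

```text
time: 7.08
tool_pos: [638.1, -219.6, 259.4]
tcp_rot: [3.137, -0.001, -0.015]
contact_force: [-0.8, -9.3, 3.3]
grip_width: 29.7
```

```bash
python3 - <<'E'
from h import *
c,T,o=wcap("w4");print(o["time"],o["tool_pos"],o["tcp_rot"],o["contact_force"],o["moment"])
s=capture("scene");cv2.imwrite("pics/s4.png",cv2.resize(s["frame"][65:225,165:295,::-1],None,fx=4,fy=3.7,interpolation=cv2.INTER_CUBIC))
E
```

```text
7.075 [ 638.09424432 -219.595809    259.36096185] [ 3.13705188e+00 -6.80124514e-04 -1.51246233e-02] [-0.80458927 -9.3406308   3.28009877] [-8.65091951e-01  4.28876581e-01  8.46718265e-04]
```

View pics/s4.png

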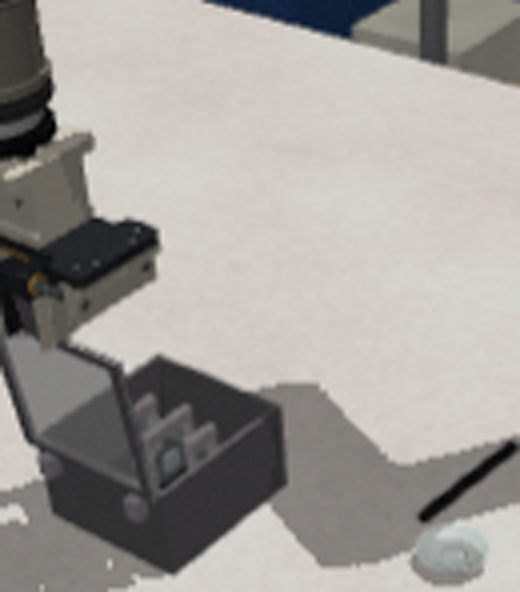

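step_arm(increments="0 0 0 5 0 1 -1;0 0 0 10 0 2 -1;0 0 0 15 0 3 -1;0 0 0 15 0 3 -1")

```text
time: 7.68
tool_pos: [652.9, -219.9, 256.4]
tcp_rot: [3.137, -0.0, -0.015]
contact_force: [-0.7, -8.7, 2.4]
grip_width: 29.8
```

step_arm(increments="0 0 0 4 0 1 -1;0 0 0 7 0 2 -1;0 0 0 7 0 2 -1")

```text
time: 8.05
tool_pos: [659.8, -220.1, 254.6]
tcp_rot: [3.137, -0.001, -0.015]
contact_force: [-1.4, -9.1, 3.5]
grip_width: 29.8
```

step_arm(increments="0 0 0 4 0 1 -1;0 0 0 7 0 2 -1;0 0 0 7 0 2 -1")

```text
time: 8.43
tool_pos: [661.8, -220.2, 253.9]
tcp_rot: [3.138, 0.011, -0.017]
contact_force: [-26.0, -5.9, 15.4]
grip_width: 29.7
```

```bash
python3 - <<'E'
from h import *
c,T,o=wcap("w5");print(o["time"],o["tool_pos"],o["tcp_rot"],o["contact_force"],o["moment"])
s=capture("scene");cv2.imwrite("pics/s5.png",cv2.resize(s["frame"][105:215,145:245,::-1],None,fx=6,fy=5.4,interpolation=cv2.INTER_CUBIC))
E
```

```text
8.425 [ 661.81189041 -220.17985419  253.88565617] [ 3.13786534  0.01085793 -0.01703754] [-26.03157296  -5.88084181  15.3983656 ] [-0.70607044  4.02587998 -0.22354346]
```

View pics/s5.png

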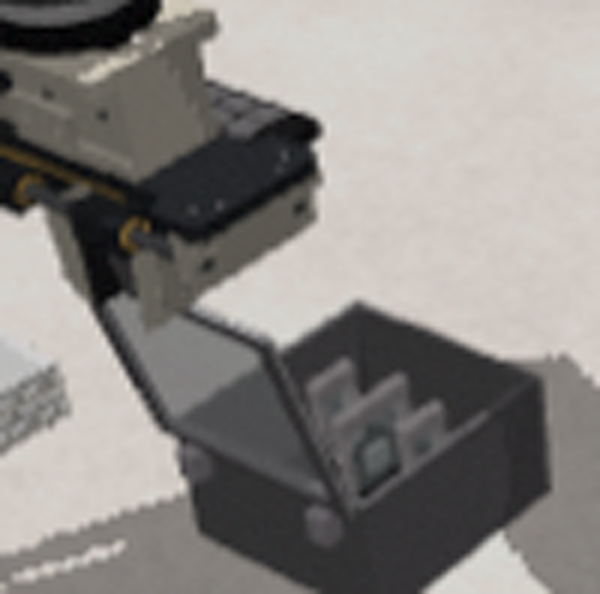

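View pics/w5.png

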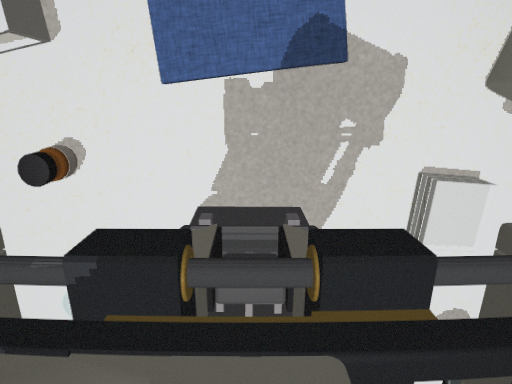

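step_arm(increments="0 0 0 -5 0 -1 -1;0 0 0 -5 0 -1 -1;0 0 0 -5 0 -1 1;0 0 0 -5 0 -1 1;0 0 0 -5 0 -1 1;0 0 0 -5 0 -1 1;0 0 0 -5 0 -1 1;0 0 0 -5 0 -1 1")

```text
time: 9.52
tool_pos: [662.2, -217.0, 252.7]
tcp_rot: [3.142, 0.0, -0.013]
contact_force: [0.5, 0.3, 0.6]
grip_width: 85.1
```

step_arm(increments="0 0 0 0 0 -40 1;0 0 0 0 0 -70 1;0 0 -0.18 -20 0 -70 1;0 0 -0.36 -50 0 -70 1;0 0 -0.54 -80 0 -70 1;0 0 -0.72 -110 0 -70 1;0 0 -0.9 -132 0 -70 1;0 0 -1.08 -132 0 -70 1;0 0 -1.26 -132 0 -70 1;0 0 -1.44 -132 0 -70 1;0 0 -1.58 -132 0 -70 1;0 0 -1.58 -132 0 -70 1;0 0 -1.58 -132 0 -70 1")

```text
time: 11.15
tool_pos: [530.2, -215.3, 322.8]
tcp_rot: [3.141, 0.0, 1.564]
contact_force: [-0.8, -0.6, -0.9]
grip_width: 91.8
```

```bash
python3 - <<'E'
from h import *
c,T,o=wcap("w6");print(o["time"],o["tool_pos"],o["tcp_rot"],o["contact_force"],o["joint_positions"])
cv2.imwrite("pics/w6b.png",cv2.resize(c["frame"][0:270,100:460,::-1],None,fx=2.2,fy=2.2,interpolation=cv2.INTER_CUBIC))
s=capture("scene");cv2.imwrite("pics/s6.png",cv2.resize(s["frame"][65:215,145:295,::-1],None,fx=4,fy=4,interpolation=cv2.INTER_CUBIC))
E
```

```text
11.15 [ 530.15951255 -215.31448055  322.7805786 ] [3.14145576e+00 1.45061017e-04 1.56411308e+00] [-0.81075867 -0.58299462 -0.88981592] [-5.19666317e-01  3.88082216e-01  1.25180636e+00 -5.93470478e-05
  1.50151361e+00 -5.12978981e-01]
```

View pics/w6b.png

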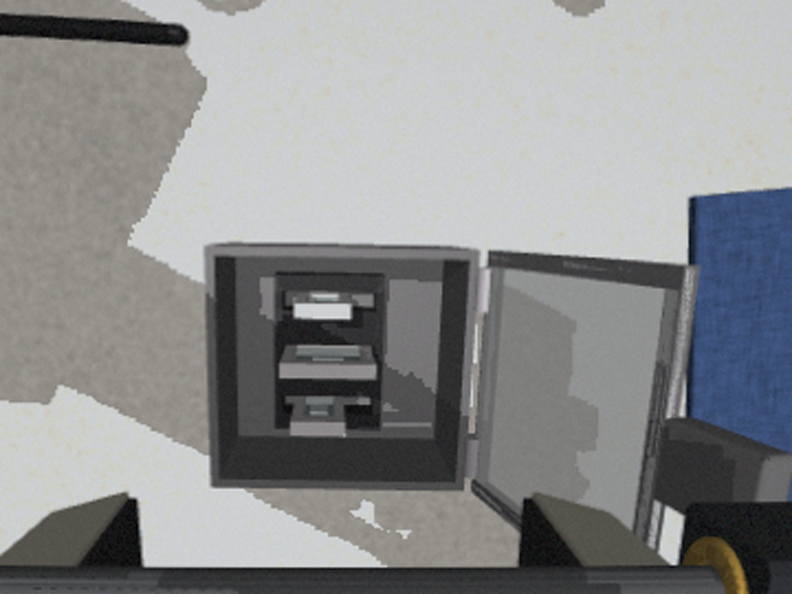

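View pics/s6.png

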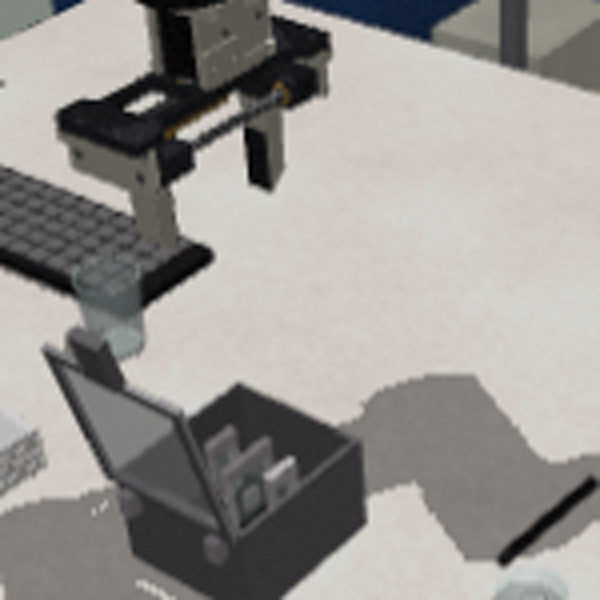

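```bash
python3 - <<'E'
from h import *
np.set_printoptions(precision=1,suppress=True)
c,T,o=wcap()
s=lambda p:[(100+(x+.5)/2.2-.5,(y+.5)/2.2-.5) for x,y in p]
print("wide ends",plane(c,s([(278,368),(377,369),(328,368)]),85,T))
print("narrow",plane(c,s([(293,311),(352,311),(290,428),(347,428)]),85,T))
print("rim LFront,LBack,RBack,RFront",plane(c,s([(205,245),(478,248),(466,488),(212,487)]),90,T))
x=np.array([650,690,700,692]);print("lid top corner z guess",[plane(c,s([(697,265)]),z,T)[0] for z in (215,230,245)],"hinge end",plane(c,s([(487,255)]),92,T))
E
```

```text
wide ends [[ 503.1 -214.8   85. ]
 [ 555.9 -215.6   85. ]
 [ 529.8 -214.9   85. ]]
narrow [[ 511.7 -184.6   85. ]
 [ 542.5 -184.8   85. ]
 [ 508.9 -248.    85. ]
 [ 539.9 -248.2   85. ]]
rim LFront,LBack,RBack,RFront [[ 468.1 -150.4   90. ]
 [ 606.1 -152.6   90. ]
 [ 605.6 -281.6   90. ]
 [ 465.4 -280.2   90. ]]
lid top corner z guess [array([ 656.2, -154.9,  215. ]), array([ 648.5, -154.2,  230. ]), array([ 640.8, -153.5,  245. ])] hinge end [[ 610.4 -156.    92. ]]
```

step_arm(increments="-0.06 0 0 0 -1 40 0.43;-0.12 0 0 0 -1 85 0.43;-0.12 0 0 0 -1 125 0.43;-0.12 0 0 0 -1 160 0.43;-0.12 0 0 0 -1 180 0.43;-0.12 0 0 0 -1 190 0.43;-0.12 0 0 0 -1 190 0.43;-0.12 0 0 0 -1 190 0.43")

```text
time: 12.3
tool_pos: [529.7, -215.6, 133.7]
tcp_rot: [3.02, 0.001, 1.567]
contact_force: [-0.5, 0.4, -0.7]
grip_width: 65.7
```

```bash
python3 - <<'E'
from h import *
c,T,o=wcap("w7");print(o["time"],o["tool_pos"],o["tcp_rot"],o["contact_force"],o["grip_width"])
s=capture("scene");cv2.imwrite("pics/s7.png",cv2.resize(s["frame"][105:215,145:275,::-1],None,fx=5,fy=5,interpolation=cv2.INTER_CUBIC))
E
```

```text
12.3 [ 529.70393008 -215.64940939  133.74391482] [3.02001772e+00 1.00483653e-03 1.56665034e+00] [-0.45189526  0.41370014 -0.71436982] 65.74835180738391
```

View pics/w7.png

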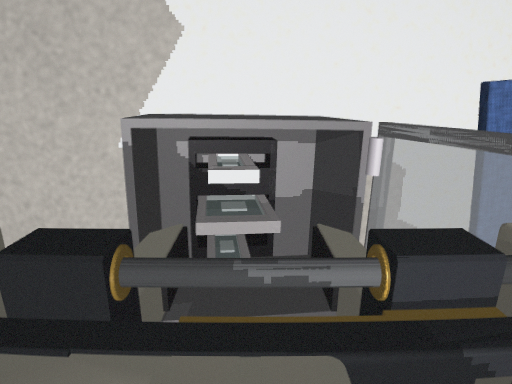

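View pics/s7.png

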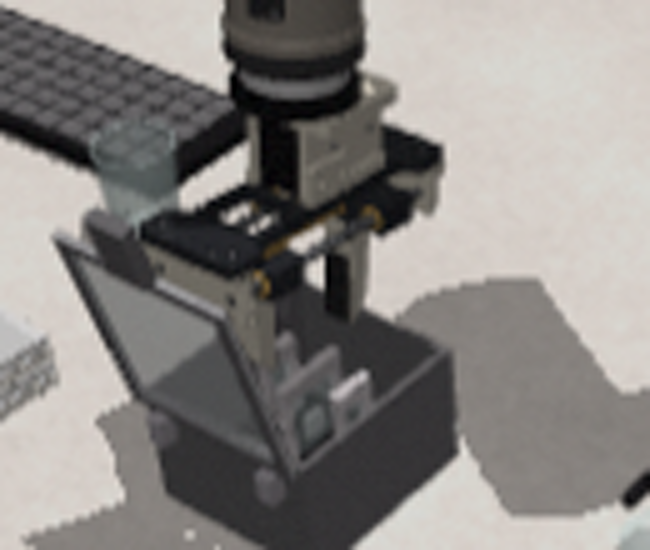

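step_arm(increments="0 0 0 0 -2 15 0.43;0 0 0 0 -4 30 0.43;0 0 0 0 -5.5 40 0.43;0 0 0 0 -6 47 0.43;0 0 0 0 -6 47 0.43")

```text
time: 13.02
tool_pos: [528.6, -215.2, 84.6]
tcp_rot: [3.023, -0.001, 1.567]
contact_force: [-0.4, -0.3, -0.5]
grip_width: 66.0
```

```bash
python3 - <<'E'
from h import *
c,T,o=wcap("w8");print(o["time"],o["tool_pos"],o["tcp_rot"],o["contact_force"],o["grip_width"])
s=capture("scene");cv2.imwrite("pics/s8.png",cv2.resize(s["frame"][105:215,145:275,::-1],None,fx=5,fy=5,interpolation=cv2.INTER_CUBIC))
E
```

```text
13.025 [ 528.59479269 -215.21627625   84.62209023] [ 3.02261882e+00 -5.59747725e-04  1.56671232e+00] [-0.40015111 -0.28531127 -0.5229629 ] 65.97904742833957
```

View pics/w8.png

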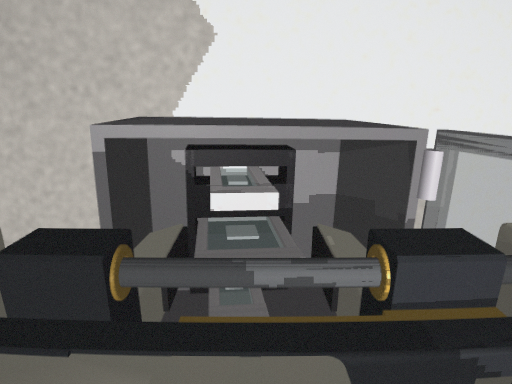

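View pics/s8.png

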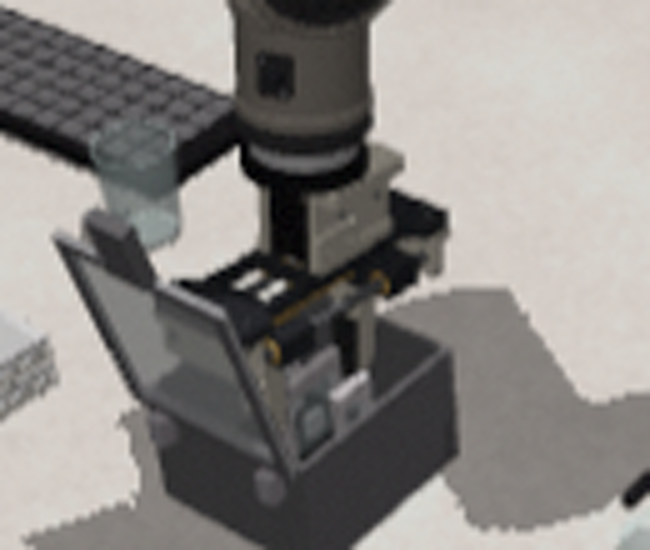

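step_arm(increments="0 0 0 0 0 0 0.2;0 0 0 0 0 0 0.1;0 0 0 0 0 0 -1;0 0 0 0 0 0 -1;0 0 0 0 0 0 -1;0 0 0 0 0 0 -1")

```text
time: 13.88
tool_pos: [528.9, -215.4, 85.6]
tcp_rot: [3.021, 0.0, 1.567]
contact_force: [-1.0, 0.5, 3.3]
grip_width: 52.8
```

step_arm(increments="0 0 0 0 1 -10 -1;0 0 0 0 3 -25 -1;0 0 0 0 6 -50 -1;0 0 0 0 9 -75 -1;0 0 0 0 13 -110 -1;0 0 0 0 17 -145 -1;0 0 0 0 20 -165 -1;0 0 0 0 20 -165 -1")

```text
time: 14.88
tool_pos: [529.6, -215.7, 254.0]
tcp_rot: [3.018, 0.003, 1.567]
contact_force: [0.7, -0.5, -1.7]
grip_width: 52.7
```

```bash
python3 - <<'E'
from h import *
c,T,o=wcap("w9");print(o["time"],o["tool_pos"],o["tcp_rot"],o["contact_force"],o["grip_width"])
s=capture("scene");cv2.imwrite("pics/s9.png",cv2.resize(s["frame"][65:215,145:295,::-1],None,fx=4,fy=4,interpolation=cv2.INTER_CUBIC))
E
```

```text
14.875 [ 529.58453326 -215.65720812  254.01488829] [3.01767409e+00 2.52241360e-03 1.56689819e+00] [ 0.66401429 -0.4554128  -1.67618856] 52.71204119833588
```

View pics/w9.png

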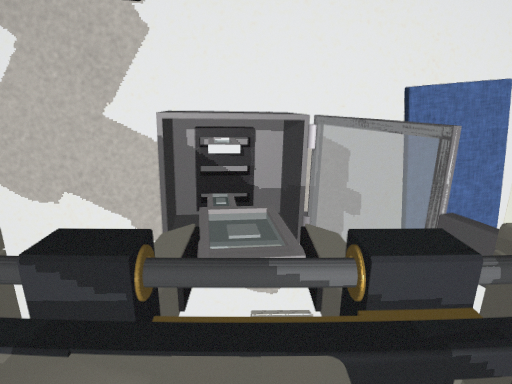

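View pics/s9.png

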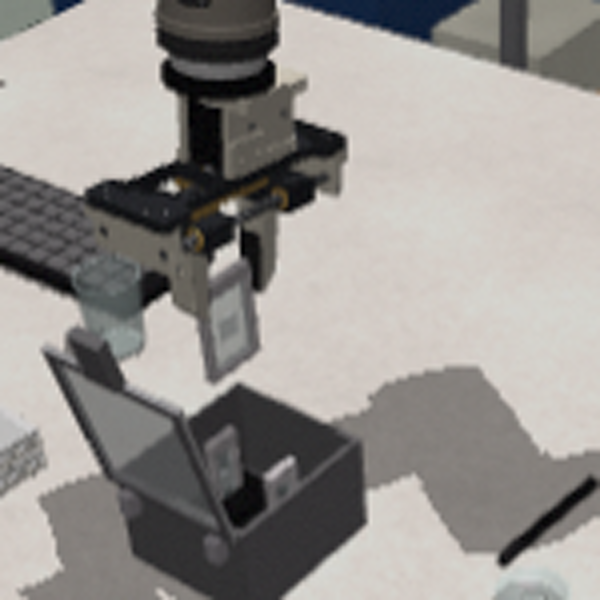

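```bash
python3 - <<'E'
from h import *
s=capture("scene");cv2.imwrite("pics/s10.png",cv2.resize(s["frame"][210:315,270:340,::-1],None,fx=8,fy=5.7,interpolation=cv2.INTER_CUBIC))
E
```

```text
(no output)
```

View pics/s10.png

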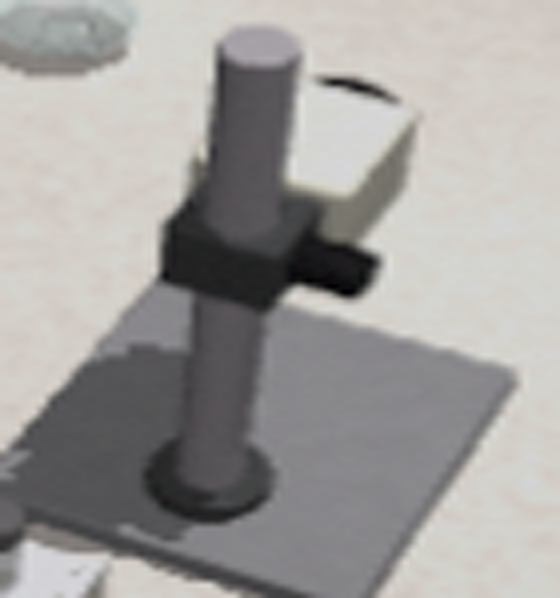

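```bash
python3 - <<'E'
from h import *
np.set_printoptions(precision=1,suppress=True)
s=capture("scene");t=capture("top")
cv2.imwrite("pics/t10.png",cv2.resize(t["frame"][115:185,175:265,::-1],None,fx=8,fy=8,interpolation=cv2.INTER_CUBIC))
k=lambda x,y:[(270+(x+.5)/8-.5,210+(y+.5)/5.7-.5)]
g=lambda x,y:[(175+(x+.5)/8-.5,115+(y+.5)/8-.5)]
r1=lambda r:(r[0],r[1][0])
for n,a,b in [("FL",(420,115),(195,313)),("BL",(352,193),(187,200)),("post",(260,48),(207,107))]:
    print(n,*tri([r1(ray(s,k(*a))),r1(ray(t,g(*b)))]))
for z in (185,205,225):
    P=plane(t,g(195,313)+g(293,307)+g(287,193)+g(187,200),z);print(z,[np.linalg.norm(P[i]-P[i-1]) for i in range(4)],P.mean(0))
E
```

```text
FL [620.1 226.9 199. ] [np.float64(0.15296543524046702), np.float64(0.15296543524048925)]
BL [672.5 232.3 204.7] [np.float64(0.5193020409833787), np.float64(0.5193020409833633)]
post [694.6 211.5 290.5] [np.float64(0.7910231293274308), np.float64(0.7910231293273662)]
185 [np.float64(54.82481426307434), np.float64(46.29317183835022), np.float64(55.17684217384538), np.float64(47.50280789904253)] [652.  208.4 185. ]
205 [np.float64(54.187765652783234), np.float64(45.7552584649628), np.float64(54.53570310024214), np.float64(46.95083890172316)] [647.4 205.9 205. ]
225 [np.float64(53.55071704249202), np.float64(45.21734509157533), np.float64(53.894564026638776), np.float64(46.398869904403696)] [642.7 203.3 225. ]
```

View pics/t10.png

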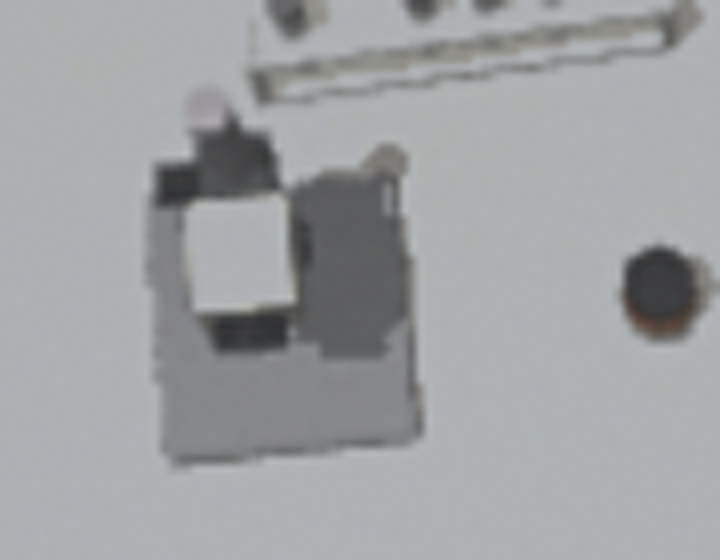

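```bash
python3 - <<'E'
from h import *
M=np.array([[50,65],[50,-65],[190,65],[50,65],[190,65],[190,-65],[50,-65],[155,0]],float)
W=np.array([[581.3,262.9],[594,135.5],[722,278],[586.9,263.2],[721.2,278.3],[731.1,153.1],[607.1,143.7],[694.5,211]])
def fit(M,W):
    a=M-M.mean(0);b=W-W.mean(0);H=a.T@b;th=np.arctan2(H[0,1]-H[1,0],H[0,0]+H[1,1])
    R=np.array([[np.cos(th),-np.sin(th)],[np.sin(th),np.cos(th)]]);t=W.mean(0)-R@M.mean(0)
    return th,R,t
th,R,t=fit(M,W);print(th,t,(M@R.T+t-W).round(1).tolist());print("focus",R@[-30,0]+t,"lens",R@[70,0]+t)
c=capture("top");g=lambda x,y:[(175+(x+.5)/8-.5,115+(y+.5)/8-.5)]
print(plane(c,g(253,352),195))
E
```

```text
0.10691268712777113 [540.664698   195.29564842] [[2.1, 2.4], [3.3, 0.5], [0.6, 2.2], [-3.5, 2.1], [1.4, 1.9], [5.4, -2.2], [-9.8, -7.7], [0.3, 0.8]]
focus [510.83598959 192.09437455] lens [610.26501763 202.76528746]
[[602.49714963 199.80670129 195.        ]]
```

```bash
cat > rel.py <<'E'
from h import *
def rel(p,rpy,o=None,n=1):
    o=o or get_obs();R0=Ro.from_euler('xyz',o["tcp_rot"]);R1=Ro.from_euler('xyz',rpy)
    rv=(R0.inv()*R1).as_rotvec();d=R0.inv().apply(np.array(p)-o["tool_pos"]);print("rotvec",rv.round(3),"shift",d.round(1))
E
python3 -c "
from rel import *
rel([529.6,-215.7,290],[np.pi,0,1.567]);rel([470,186,290],[np.pi,0,.107])"
```

```text
rotvec [ 0.118 -0.001 -0.   ] shift [ -0.6   5.7 -39.1]
rotvec [ 0.096 -0.087  1.458] shift [400.9 -55.1 -46. ]
```

step_arm(increments="0.04 0 0 0 2 -15 -1;0.08 0 0 0 4 -30 -1;0.12 0 0 0 5.5 -40 -1;0.12 0 0 0 5.5 -40 -1;0.12 0 0 0 5.5 -40 -1")

```text
time: 15.8
tool_pos: [529.3, -215.1, 290.9]
tcp_rot: [-3.141, -0.001, 1.567]
contact_force: [0.3, 0.0, -0.6]
grip_width: 53.1
```

step_arm(increments="0 0 0.07 15 -3 0 -1;0 0 0.2 45 -8 0 -1;0 0 0.34 80 -13 0 -1;0 0 0.48 115 -18 0 -1;0 0 0.62 150 -23 0 -1;0 0 0.76 185 -28 0 -1;0 0 0.9 220 -33 0 -1;0 0 1.04 255 -38 0 -1;0 0 1.18 290 -43 0 -1;0 0 1.3 325 -48 0 -1;0 0 1.4 360 -54 0 -1;0 0 1.44 385 -58 0 -1;0 0 1.46 400 -60 0 -1;0 0 1.46 400 -60 0 -1;0 0 1.46 400 -60 0 -1")

```text
time: 17.68
tool_pos: [471.1, 184.3, 291.6]
tcp_rot: [3.141, 0.0, 0.107]
contact_force: [-0.5, -0.5, -1.0]
grip_width: 52.6
```

```bash
python3 - <<'E'
from h import *
c,T,o=wcap();print(o["time"],o["tool_pos"],o["tcp_rot"],o["contact_force"],o["grip_width"])
cv2.imwrite("pics/w11.png",cv2.resize(c["frame"][:,:,::-1],(800,600),interpolation=cv2.INTER_CUBIC))
s=capture("scene");cv2.imwrite("pics/s11.png",cv2.resize(s["frame"][105:315,205:405,::-1],None,fx=3.5,fy=2.8,interpolation=cv2.INTER_CUBIC))
E
```

```text
17.675 [471.0795265  184.26875846 291.56604008] [3.14120055e+00 4.29118762e-04 1.06884472e-01] [-0.51230592 -0.45674831 -0.96712084] 52.61471147441582
```

View pics/w11.png

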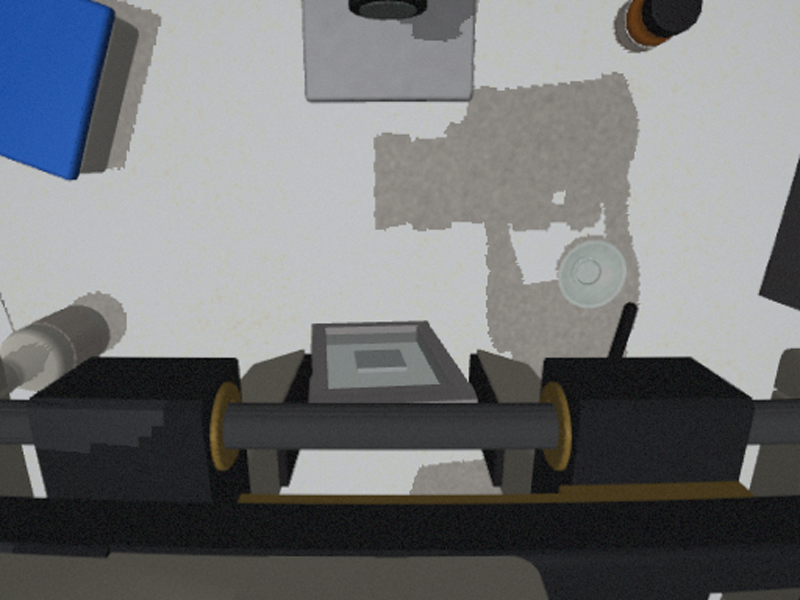

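View pics/s11.png

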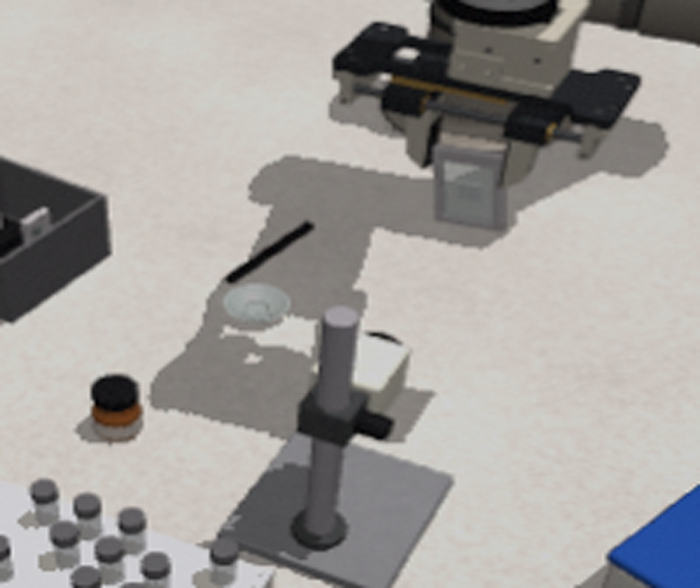

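```bash
python3 - <<'E'
from h import *
np.set_printoptions(precision=1,suppress=True)
c,T,o=wcap()
s=lambda p:[((x+.5)/1.5625-.5,(y+.5)/1.5625-.5) for x,y in p]
o_,d=ray(c,s([(313,323),(428,322),(470,391),(311,391)]),c["tool_from_camera"])
P=o_+d*((4-o_[0])/d[:,0])[:,None];print(P)
for i in range(4): print(np.linalg.norm(P[i]-P[i-1]))
e=P[3]-P[0];print(np.arctan2(e[1],-e[2]));e=P[2]-P[1];print(np.arctan2(e[1],-e[2]));e=P[1]-P[0];print("bottom edge slope",np.arctan2(e[2],e[1]))
print("center",P.mean(0))
# base plate front corners
print(plane(c,s([(306,100),(472,101)]),15,T))
print("barrel near edge at z",[plane(c,s([(388,19)]),z,T)[0] for z in (159,177,195)])
E
```

```text
[[  4.  -34.5  75.5]
 [  4.   16.1  76.9]
 [  4.   24.    6.9]
 [  4.  -25.    6.9]]
69.18699360637179
50.60004774122906
70.44966668038859
49.05393714060041
0.13722111351110794
0.11291938201289803
bottom edge slope 0.02826471034936836
center [ 4.  -4.8 41.5]
[[583.2 261.9  15. ]
 [596.  134.5  15. ]]
barrel near edge at z [array([610.7, 200.6, 159. ]), array([606.1, 200. , 177. ]), array([601.5, 199.5, 195. ])]
```

step_arm(increments="-0.04 0 0 5 0 15 -1;-0.08 0 0 12 -1 30 -1;-0.12 0 0 20 -1 45 -1;-0.12 0 0 28 -2 60 -1;-0.12 0 0 35 -2 70 -1;-0.12 0 0 39 -2 74 -1;-0.12 0 0 39 -2 74 -1;-0.12 0 0 39 -2 74 -1;-0.12 0 0 39 -2 74 -1")

```text
time: 18.95
tool_pos: [509.8, 191.1, 218.4]
tcp_rot: [3.022, -0.001, 0.107]
contact_force: [-0.5, -0.2, -1.1]
grip_width: 52.9
```

```bash
python3 - <<'E'
from h import *
c,T,o=wcap();print(o["time"],o["tool_pos"],o["tcp_rot"],o["contact_force"],o["grip_width"])
cv2.imwrite("pics/w12.png",cv2.resize(c["frame"][:,:,::-1],(800,600),interpolation=cv2.INTER_CUBIC))
s=capture("scene");cv2.imwrite("pics/s12.png",cv2.resize(s["frame"][130:280,235:385,::-1],None,fx=4,fy=4,interpolation=cv2.INTER_CUBIC))
s=capture("top");cv2.imwrite("pics/t12.png",cv2.resize(s["frame"][110:235,165:365,::-1],None,fx=4,fy=4,interpolation=cv2.INTER_CUBIC))
E
```

```text
18.95 [509.7915559  191.09167093 218.40376397] [ 3.02172581e+00 -8.71244254e-04  1.06826958e-01] [-0.49696939 -0.172139   -1.13344196] 52.87625391134682
```

View pics/w12.png

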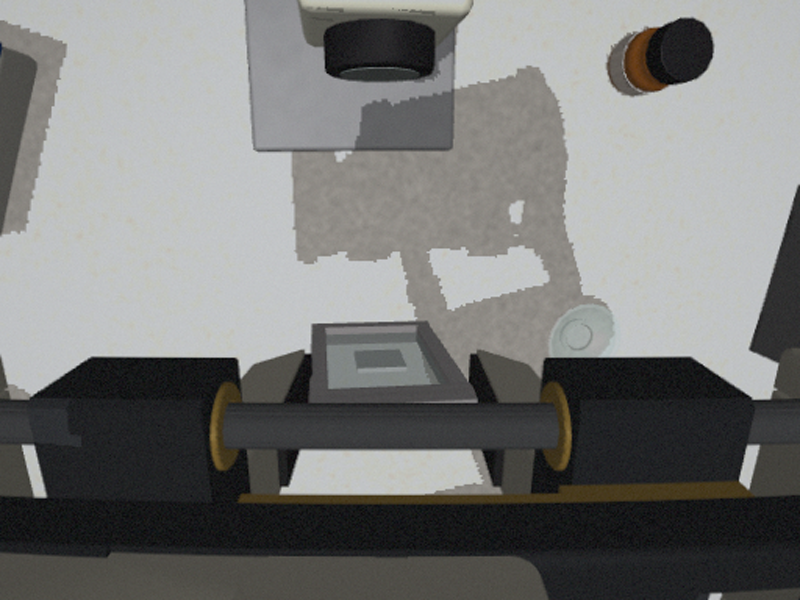

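View pics/s12.png

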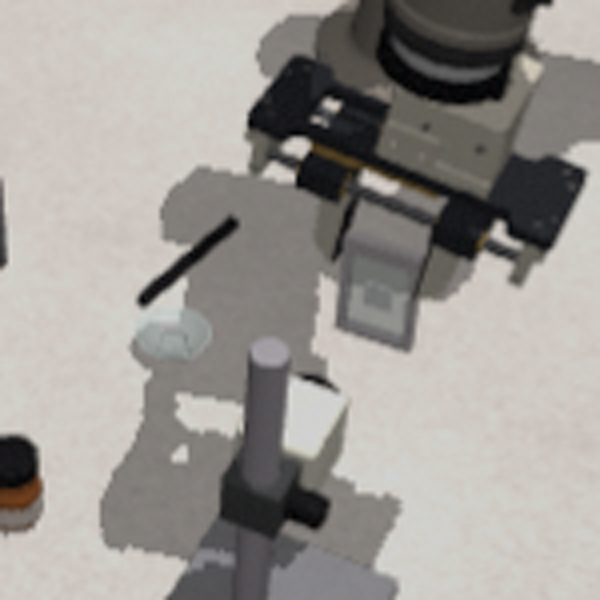

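View pics/t12.png

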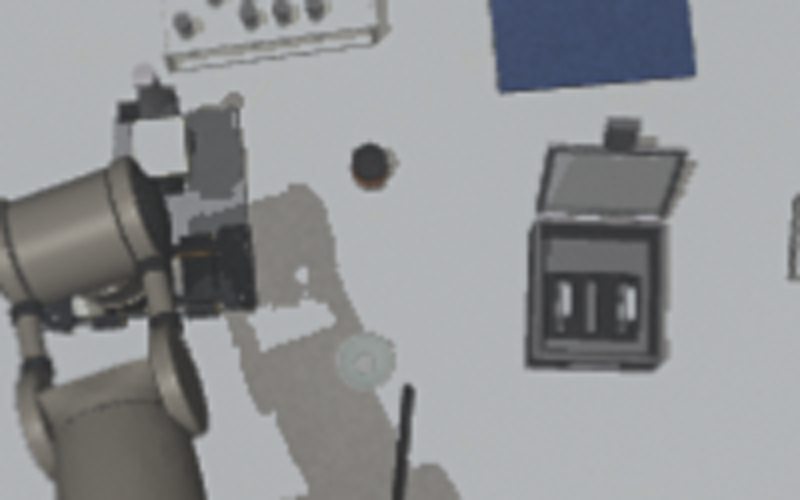

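```bash
python3 - <<'E'
from h import *
np.set_printoptions(precision=1,suppress=True)
c,T,o=wcap();s=capture("scene")
S=lambda p:[((x+.5)/1.5625-.5,(y+.5)/1.5625-.5) for x,y in p]
def TT(p,r):
    return toolT(dict(tool_pos=np.array(p),tcp_rot=np.array(r)))@c["tool_from_camera"]
T1=TT([471.08,184.27,291.57],[3.1412,.0004,.10688])
r1=lambda r:(r[0],r[1][0])
print("rim bottom",*tri([r1(ray(c,S([(388,19)]),T1)),r1(ray(c,S([(380,80)]),T))]))
print("base corners",plane(c,S([(254,150),(453,150)]),15,T))
f=np.array([510,190.5,177]);y=.105
X=np.array([-np.sin(y),np.cos(y),0]);N=np.array([np.cos(y),np.sin(y),0])
C=[f+a*26*X+b*np.array([0,0,40.])+n*4*N for n in(1,-1) for a,b in((1,1),(-1,1),(-1,-1),(1,-1))]
print("scene pred crop px",(proj(s,C)-[235,130]+.5)*4)
print("wrist pred 800px",(proj(c,C,T)+.5)*1.5625)
g=lambda p:[(235+(x+.5)/4-.5,130+(y+.5)/4-.5) for x,y in p]
# bottom corners triangulated: wrist(far edge) vs scene
for n,a,b in(("bot +y",(313,323),(412,350)),("bot -y",(428,322),(337,328))):
    print(n,*tri([r1(ray(c,S([a]),T)),r1(ray(s,g([b])))]))
E
```

```text
rim bottom [608.7 200.2 167.8] [np.float64(0.6201235403659302), np.float64(0.6201235403659506)]
base corners [[583.  262.1  15. ]
 [596.7 134.5  15. ]]
scene pred crop px [[422.  266.3]
 [343.  240.3]
 [332.2 331.9]
 [407.  358.4]
 [426.5 258.7]
 [347.9 232.9]
 [336.9 324.5]
 [411.3 350.6]]
wrist pred 800px [[306.1 403.7]
 [479.3 394.5]
 [428.9 317.6]
 [313.3 321.5]
 [307.3 428.1]
 [478.  418.2]
 [428.5 334.2]
 [314.  338.6]]
bot +y [512.2 218.1 145.6] [np.float64(1.7399546896718001), np.float64(1.7399546896717095)]
bot -y [515.1 166.7 140.2] [np.float64(1.0231136763541049), np.float64(1.0231136763539934)]
```

```bash
python3 - <<'E'
from h import *
c,T,o=wcap()
cv2.imwrite("pics/w13.png",cv2.resize(c["frame"][0:70,150:310,::-1],None,fx=5,fy=5,interpolation=cv2.INTER_CUBIC))
E
```

```text
(no output)
```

View pics/w13.png

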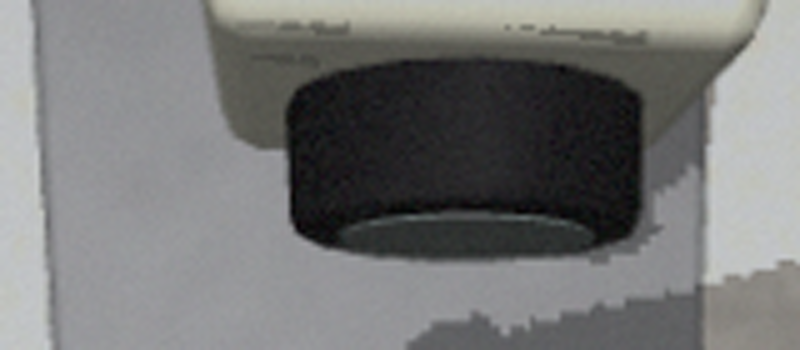

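```bash
python3 - <<'E'
from h import *
np.set_printoptions(precision=1,suppress=True)
c,T,o=wcap()
f=lambda p:[(150+(x+.5)/5-.5,(y+.5)/5-.5) for x,y in p]
for z in (170,177,184,190):
    P=plane(c,f([(291,215),(641,215)]),z,T);H=plane(c,f([(205,5),(768,5)]),z+25,T)
    print(z,np.linalg.norm(P[0]-P[1]),P.mean(0),"head width 50?",np.linalg.norm(H[0]-H[1]),"rim bottom",plane(c,f([(470,258)]),z-18,T))
E
```

```text
170 37.20233450717409 [613.  200.4 170. ] head width 50? 50.66301758242634 rim bottom [[611.6 198.2 152. ]]
177 35.77518712119424 [611.7 201.  177. ] head width 50? 48.410946617817736 rim bottom [[610.5 198.8 159. ]]
184 34.34803973521437 [610.5 201.5 184. ] head width 50? 46.15887565320913 rim bottom [[609.4 199.4 166. ]]
190 33.124770547231606 [609.3 202.  190. ] head width 50? 44.22852911211607 rim bottom [[608.4 199.9 172. ]]
```

```bash
python3 - <<'E'
from h import *
c,T,o=wcap();s=capture("scene")
f=np.array([511.5,190,176.]);y=.105
X=np.array([-np.sin(y),np.cos(y),0]);N=np.array([np.cos(y),np.sin(y),0])
C=[f+a*26*X+b*np.array([0,0,40.])+4*N for a,b in((1,1),(-1,1),(-1,-1),(1,-1))]
a=cv2.resize(c["frame"][195:265,190:315,::-1],None,fx=6,fy=6,interpolation=cv2.INTER_CUBIC)
b=cv2.resize(s["frame"][180:225,310:350,::-1],None,fx=12,fy=12,interpolation=cv2.INTER_CUBIC)
p=((proj(c,C,T)-[190,195]+.5)*6).round().astype(int);q=((proj(s,C)-[310,180]+.5)*12).round().astype(int)
for im,w in((a,p),(b,q)):
    for u in w: cv2.drawMarker(im,tuple(map(int,u)),(0,0,255),cv2.MARKER_CROSS,10,1)
print(p.tolist(),q.tolist())
cv2.imwrite("pics/w14.png",a);cv2.imwrite("pics/s14.png",b)
E
```

```text
[[44, 358], [707, 324], [511, 36], [69, 50]] [[360, 206], [123, 127], [91, 402], [315, 482]]
```

View pics/w14.png

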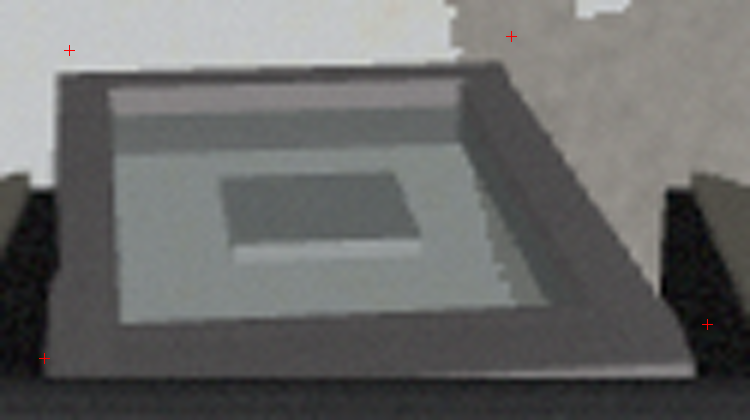

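View pics/s14.png

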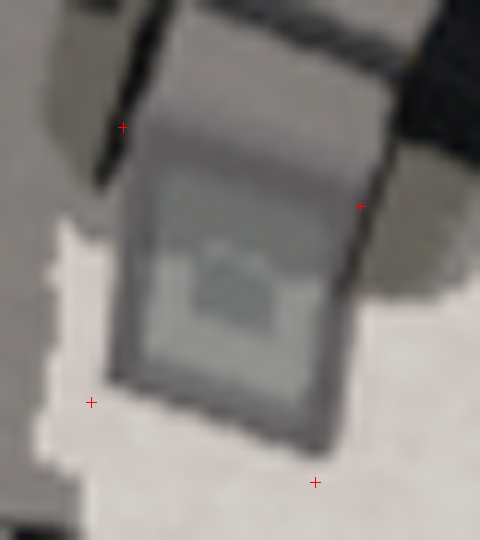

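```bash
python3 - <<'E'
from h import *
from scipy.optimize import least_squares
c,T,o=wcap();s=capture("scene")
r1=lambda r:(r[0],r[1][0])
for n,w,q in(("+y",(58,74),(330,455)),("-y",(500,63),(107,382))):
    print(n,*tri([r1(ray(c,[(190+w[0]/6-.42,195+w[1]/6-.42)],T)),r1(ray(s,[(310+q[0]/12-.46,180+q[1]/12-.46)]))]))
E
```

```text
+y [512.02831782 217.7395996  144.08832349] [np.float64(0.6938320059789518), np.float64(0.6938320059789167)]
-y [516.45747581 166.94599183 141.97241139] [np.float64(0.16127942593549136), np.float64(0.16127942593549918)]
```

step_arm(increments="0 0 0 0.5 0.5 3 -1;0 0 0 1 1 6 -1;0 0 0 1 1 6 -1;0 0 0 1 1 6 -1;0 0 0 1 1 6 -1;0 0 0 1 1 6 -1")

```text
time: 20.25
tool_pos: [511.0, 189.5, 212.1]
tcp_rot: [3.022, -0.0, 0.107]
contact_force: [-0.4, -0.2, -0.4]
grip_width: 53.4
```

```bash
python3 - <<'E'
from h import *
o=get_obs();print(o["time"],o["tool_pos"],o["tcp_rot"],o["contact_force"],o["grip_width"],abs(o["dq"]).max())
s=capture("scene");cv2.imwrite("pics/s15.png",cv2.resize(s["frame"][110:320,150:390,::-1],None,fx=3.3,fy=2.8,interpolation=cv2.INTER_CUBIC))
E
```

```text
20.25 [510.9747722  189.47922066 212.10993071] [ 3.02152163e+00 -1.34654226e-04  1.06811043e-01] [-0.38183733 -0.20746723 -0.44280394] 53.35405317881042 0.0012101701037754622
```

View pics/s15.png

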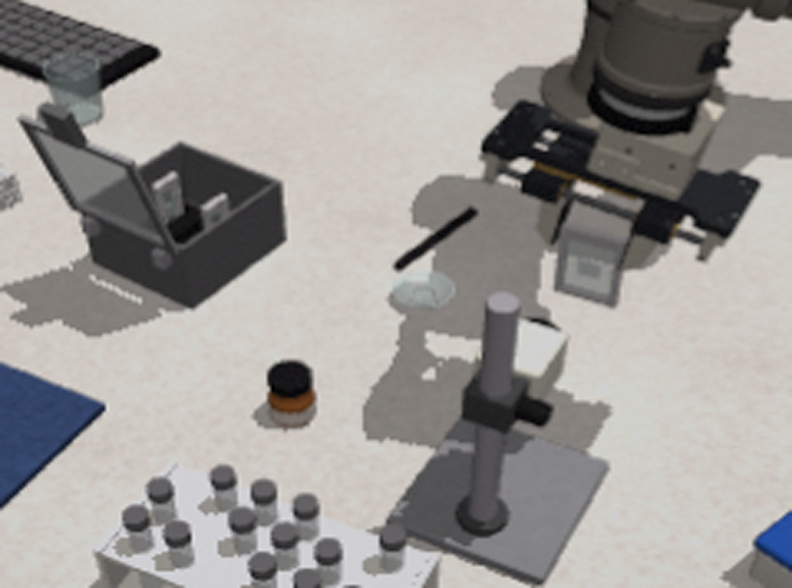

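```bash
python3 -c "
from plant import *
print(close_job())"
```

```text
the job is handed in; nothing more can be done
None
```

I swung the lid up to its stop, lifted the wide holder out of the middle slot by its side edges, and handed the job in while holding it in front of the lens. The run used about 20 s of the 67 s allowed. The hand-in gives no verdict.

**Lid:** At the stop the pushing force rose to about 26 N, then I backed off and released it. It was still open in the last picture, at about 1.8 rad by a rough image estimate.

**Narrow holders and other things:** In the last pictures the narrow holders are down in their slots, and nothing else in view looks moved. The arm felt under 1 N after its last move.

**Position:** I measured the holder about 7 mm high and lowered it 6 mm. By calculation its centre then lies within about 3 mm of the focus point. I took a last picture but did not measure the holder again after that move.

**Orientation:** The holder is upright to within about 0.04 rad, with its face turned about 0.02 rad from square to the lens. The gripper stays tilted 0.12 rad, because I took the holder at that angle to keep the gripper's body off the open lid.

**Readings that disagreed:**
- **Lens height:** it came out at 175 to 177 mm from its apparent size and the camera head, but at about 186 mm from a weak two-view measurement. I used about 176 mm; if 186 mm is right, the holder is about 9 mm low, still inside the 18 mm limit.
- **Tilt:** different edges of the holder gave values that differed by a few hundredths of a radian.

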